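# Open the bur case's combination padlock and hold it up

## Task

The combination padlock of the bur case lies on its back in the wooden rest on the bench. Turn its dial clockwise, click by click, until the pointer is in line with the index mark on the shackle side, then draw the shackle fully out while the lock stays in its rest. Then lift the open lock by its shackle until the whole lock hangs or stands well clear, its middle at least 15 cm above the bench, and finish while still holding it there quietly; leave the other things where they are.

Things in the scene. Friction and masses are not known exactly. Their poses are not given: they have to be found in the camera images.
- padlock_centre (a point): Middle of the steel combination padlock's case, 13 mm above its underside. The case, 70 x 70 x 26 mm, lies flat in the rest, dial up; loose, 0.35 to 0.6 kg in all. Its axes: -x points out of the case along the shackle (the way it is drawn), z up through the dial. A small fixed index mark stands on the upper face at the edge, 30 mm from the middle along -x.
- dial_grip (a point): On the dial's axis (upright through the padlock's middle), 30.5 mm above padlock_centre, at mid-height of the grip ridge: 11 mm wide, 36 mm long, 18 mm high, its long side along this point's x, its middle 2 mm towards +x; a thin dark pointer nose at its -x end. The ridge stands on the round aluminium dial, 50 mm across, whose face is 9 mm below this point. Turns with the dial.
- dial (a joint): Dial angle, rad: 0 with the pointer at the index mark, positive with the pointer anticlockwise of it seen from above (angle from the padlock's x axis to the ridge). 16 click notches, every 0.393 rad, one at 0; a sprung ball (about 0.15 N m) draws the dial into the nearest notch when let go and holds it. No stop at 0. Starts 2 to 6 notches anticlockwise.
- shackle (a joint): How far the shackle is drawn out of the case, m: 0 shut, 0.015 fully out (a stop). It blocks after 1 to 2 mm unless the dial is in the notch at 0; free, it slides with 3 N of friction and stays where it is left. While it is out the dial cannot turn.
- shackle_bow (a point): Middle of the straight cross bar (21 mm, along y) of the U-shaped shackle, on its axis; axes as the padlock's. Round steel, 9 mm thick; legs along x, axes 20 mm either side. Shut, it lies 73.5 mm from the case's middle (along -x), leaving an open window 34 x 31 mm between bar and case; only the bench lies under it, 20 mm below the bar's axis.
- rest_floor (a point): Middle of the upper face of the floor of the rest, a beech cradle screwed to the bench, about 90 x 90 mm; the padlock lies on this floor, 6 mm above the bench. Walls to 18 mm above the bench at back and sides, two front lugs as high beside the shackle's legs: the case can be lifted out but not turn, nor slide more than 2 mm. Axes as the padlock's at the start.
- rest: The same beech rest; origin on the bench under its middle.
- padlock: The whole padlock with dial and shackle; origin at the middle of the case's underside.
- key_lock: Bystander: brass key padlock without a dial, case 44 x 40 x 16 mm, lying beside the rest, origin under its middle.
- screwdriver: Bystander: screwdriver 160 mm long with a wooden handle 26 mm thick, lying beside the rest, origin at its underside's middle.
- cast: Bystander: plaster dental cast 70 x 50 x 33 mm.
- wax_jar: Bystander: amber jar 60 mm wide, 65 mm high.
- bur_pot: Bystander: white ceramic pot 60 mm wide, 70 mm high.
- separator: Bystander: white bottle 50 mm wide, 130 mm high.
- collar: Bystander: aluminium ring 44 mm wide, 18 mm high.
- wax_knife: Bystander: slim wax knife about 158 mm long.
Mind the look-alikes: they are no part of the job. Leave any orange or yellow look-alike of the padlock alone.

How it is judged:
On the way, in this order (a step that is already met when the one before it is completed fails the run):
1. the dial rests in the notch at the index mark, shackle still shut (value of joint dial between -0.15 and 0.15 rad and value of joint shackle below 0.005 m), for 0.3 s.
2. the shackle is drawn fully out while the lock lies in its rest (value of joint dial between -0.2 and 0.2 rad and value of joint shackle above 0.012 m and distance between padlock_centre and rest_floor below 0.03 m), for 0.2 s.
At the end, for the whole second after the job is handed in: The gripper holds the padlock by its shackle (grasp point within 45 mm of the bow's middle, finger force above 2 N), shackle at least 12 mm out, dial within 0.2 rad of the index mark, case's middle more than 13 cm above the bench, touching the rest no more, moving slower than 5 cm/s (value of joint dial between -0.2 and 0.2 rad and value of joint shackle above 0.012 m and height (world z) of padlock_centre above 0.13 m and distance between the grasp point and shackle_bow below 0.045 m and contact force between the fingers and padlock above 2 N and contact force between padlock and rest below 0.1 N and linear speed of padlock below 0.05 m/s); the arm keeps its last pose, push and grip.
It fails at once if one of the other loose things is pushed away or knocked over (moved more than 3 cm) (distance of any of key_lock, screwdriver, cast, wax_jar, bur_pot, separator, collar, wax_knife from where it was at the start of the episode above 0.03 m).
It also fails if it takes over 64 s, if anything falls off the work surface, if the arm or the gripper's body presses on something with over 40 N, if the wrist force passes 120 N, or if a joint passes its speed limit or range.

## Robot

A 6-joint arm with a two-finger parallel gripper is mounted at the origin on the work surface. World frame = base frame: x ahead of the robot, y to its left, z up, the work surface at z = 0. Lengths are in m, angles in rad, forces in N, time in s.
With the tool pointing down it reaches from about 0.275 to 0.75 m from the base axis. Payload 10.2 kg.
Tool frame: the origin (TCP) lies on the centre line of the jaws, within the pads' length; the fingertips stand 25 mm ahead of it and the grasp point (between the pads) lies 6 mm ahead of it; z points along the fingers, y is the line along which they close (so a half turn about z gives the same grasp; the last joint's range is limited). The gripper opens to 88 mm and grips with 3 to 60 N. Pads are 18 mm wide; open, the fingers measure 123 mm over their backs; the gripper's body (75 mm by 187 mm) begins 45 mm behind the grasp point.
Start: joints at [1.11, 0.313, 1.498, -0, 1.331, -0.223], TCP at [0.124, 0.51, 0.264] pointing down, gripper open.
Joint ranges: [-2.94, 2.94], [-0.97, 2.17], [0.19, 2.56], [-1.23, 4.37], [0.02, 3.11], [-2.88, 2.88]. Speed limits (rad/s): [2.39, 2.39, 3.01, 3.14, 3.14, 3.14].

## Interface

Orientations are given as a unit quaternion [x, y, z, w].
In Python, from cell import arm, optics, job gives the robot as it stands.
- The arm moves only by the tool step_arm, never from a script. Its argument "moves" is one flat list of numbers, 7 for each row, row after row: the shift along the tool's x, y, z in units of 0.15 m (1.0 is 0.15 m), then the turn, a rotation vector about the tool's x, y, z in units of pi rad (1.0 is pi rad), then the opening, from 0 (shut) to 1 (fully open). A call has 1 to 12 rows; each row is the pose to reach, as a shift and turn from the pose commanded when the call began, along the tool's axes at that moment, turning the shorter way round; what a row does not reach only later rows make up. A row lasts 1/10 s, in which the tool goes at most 50 mm and 8.59 degrees, less where a joint would pass 70% of its speed; a pose out of reach is approached as far as the arm can. A call with a number of a shift or a turn outside -1 to 1 is refused whole. A call with a gripper value outside its range is refused whole. The fingers move at their own pace and stop on an object; "force" is the grip in N (left out, the last holds). Time passes only in rows, so rows that repeat a pose let the fingers close. It gives the time, the measured TCP pose, the force, the opening and the grip force at its end, in the units of the state.
- arm.observe(): the state, without advancing time (a new reading comes with each control period).
- optics.capture(name): name is "side" or "top"; returns a dict with "pixels" (400x640x3 uint8, red, green, blue), "vfov" (degrees; the focal length in pixels is half the picture's height over the tangent of half this angle, whatever the lens; pixels are square), "cx", "cy" (the principal point, pixels), "R" (3x3) and "t" (3): a world point X has camera coordinates R X + t. Camera axes: x right, y down, z forward; pixel columns grow to the right and rows downward; lengths in m; the calibration is good to about 2 mm. A picture is of the moment at which its call begins. There is no depth.
- job.finish_job(): hands the job in; it is judged then, once.
The state is a dict: "clock": time; "joint_pos": joint angles; "joint_vel": joint speeds; "effort": joint torques, N m; "ee_pos": TCP position; "tcp_rot": TCP orientation; "ft_force": force on the tool from outside, world axes, zero at the start; "wrist_torque": the same for the moment, N m; "finger_gap": opening from 0.0 (shut) to 1.0 (fully open); "grip_force": force on a finger pad.
Only numpy, scipy, OpenCV 4.12 (cv2) and the standard library are available. Lean on these libraries where they do the work, as an engineer would, in place of code of your own. Each camera call takes 0.05 s, during which the arm holds its last target. There are 200 camera calls.

## Working session

There is one attempt and no reset: what is moved stays moved. The work goes in short steps, Python scripts to look and compute and a tool call to move; the robot and the scene stay as the last step left them, time stands still between calls to the robot, and variables do not carry over. Pictures are saved under pics/ and viewed, at most 10 in all, crops included, and the job is handed in when it is done.

Besides the shell and the picture viewer there is one more tool, called as name(argument=value, ...), one argument or row to a line, values as JSON. step_arm: Moves the arm, as the interface text tells. Its arguments: {"type":"object","properties":{"moves":{"type":"array","items":{"type":"number"}},"force":{"type":"number"}},"required":["moves"]}

```bash
mkdir -p pics; ls; cat > h.py <<'E'
import numpy as np,cv2,json
from cell import arm,optics,job
def snap(n,f,crop=None,s=1):
    c=optics.capture(n); im=c["pixels"][:,:,::-1]
    cv2.imwrite(f"pics/{f}_raw.png",im)
    if crop: x0,y0,x1,y1=crop; im=im[y0:y1,x0:x1]
    cv2.imwrite(f"pics/{f}.png",cv2.resize(im,None,fx=s,fy=s,interpolation=cv2.INTER_CUBIC)); 
    json.dump({k:np.array(c[k]).tolist() for k in("vfov","cx","cy","R","t")},open(f"cal_{n}.json","w"))
    return c
def cal(n):
    c=json.load(open(f"cal_{n}.json")); f=200/np.tan(np.radians(c["vfov"])/2)
    return f,c["cx"],c["cy"],np.array(c["R"]),np.array(c["t"])
def px2w(n,u,v,z):
    f,cx,cy,R,t=cal(n); d=R.T@np.array([(u-cx)/f,(v-cy)/f,1]); o=-R.T@t
    return o+d*(z-o[2])/d[2]
def w2px(n,X):
    f,cx,cy,R,t=cal(n); p=R@np.array(X)+t; return f*p[0]/p[2]+cx,f*p[1]/p[2]+cy
E
python3 - <<'E'
from h import *
for n in("top","side"):
    c=snap(n,n+"0"); print(n,c["vfov"],c["cx"],c["cy"],-np.array(c["R"]).T@np.array(c["t"]),np.array(c["R"]).round(2).tolist())
print(arm.observe())
E
```

```text
pics
top 53.405217049488094 319.5248869280166 200.63147692520022 [ 0.5428654  -0.00559826  1.17011507] [[-0.0, -1.0, 0.01], [-1.0, 0.0, -0.05], [0.05, -0.01, -1.0]]
side 44.22009219420156 322.0925403314621 195.33413227960602 [ 0.05080236 -0.8032124   1.17241602] [[0.83, -0.55, -0.0], [-0.42, -0.63, -0.66], [0.36, 0.55, -0.76]]
{'clock': 0.1, 'joint_pos': array([ 1.10958915e+00,  3.13363694e-01,  1.49831142e+00,  2.37258050e-05,
        1.33099444e+00, -2.23425493e-01]), 'joint_vel': array([-0.00045927, -0.0011256 , -0.00111903,  0.00043423, -0.00102282,
        0.00066305]), 'effort': array([ 3.38925507e-03, -4.02812254e+01, -2.52642757e+01,  6.96585537e-02,
        3.42087646e-02, -3.95079587e-05]), 'ee_pos': array([0.12360203, 0.51006222, 0.26325252]), 'tcp_rot': array([ 1.18613740e-01,  9.92940326e-01, -5.03342485e-04, -1.91595287e-04]), 'ft_force': array([-0.1047764 , -0.50397586, -0.38490258]), 'wrist_torque': array([-0.04299246, -0.02047912,  0.00442733]), 'grip_force': 0.0, 'finger_gap': 1.0018763738513683}
```

View pics/top0.png

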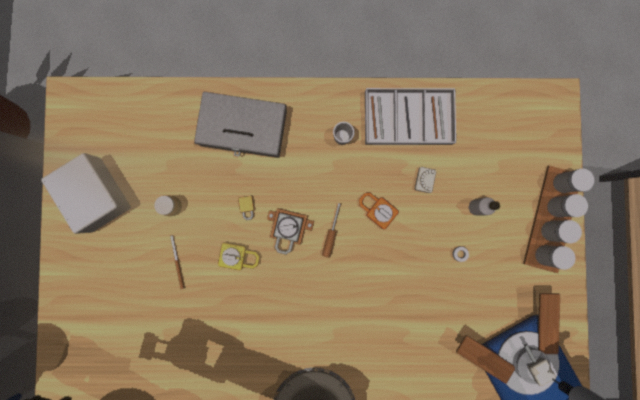

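View pics/side0.png

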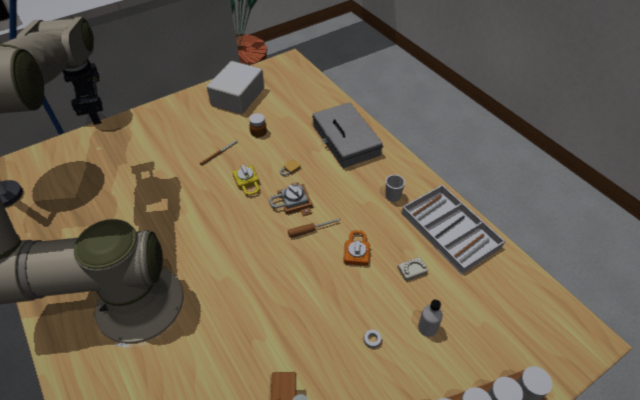

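Candidates in the top view: the steel lock in the brown rest (289,228), the yellow lock (232,257), the orange lock (382,212) and the brass key lock (246,205). The steel one in the rest fits the description, so I'll check it in a close crop.

```bash
python3 - <<'E'
from h import *
a=cv2.imread("pics/top0_raw.png")[195:270,255:335]; b=cv2.imread("pics/side0_raw.png")[170:230,255:335]
a=cv2.resize(a,(640,600),interpolation=cv2.INTER_CUBIC)
cv2.imwrite("pics/crop1.png",a)
print(px2w("top",289,228,.03))
E
```

```text
[0.52350977 0.07193965 0.03      ]
```

View pics/crop1.png

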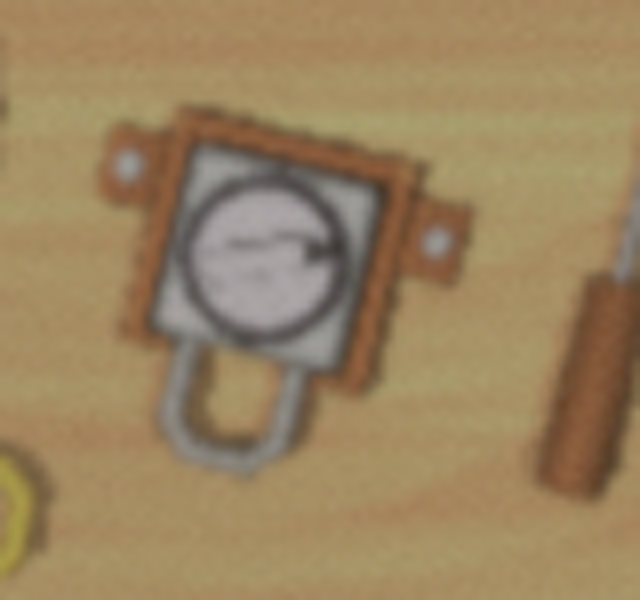

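The crop shows the steel lock with its dial centre at crop (266,260), i.e. pixel (288.3,227.5). The shackle bow is at about crop (240,455) and the dark pointer at (325,250), about 5 notches anticlockwise of the index. I'll compute positions and the first move.

```bash
cat >> h.py <<'E'
from scipy.spatial.transform import Rotation as Ro
def plan(p,w):
    "move numbers to TCP p, tool down, tool-x yaw w deg"
    s=arm.observe(); R0=Ro.from_quat(s["tcp_rot"]); w=np.radians(w)
    x=np.array([np.cos(w),np.sin(w),0]); z=np.array([0,0,-1.]); R1=Ro.from_matrix(np.c_[x,np.cross(z,x),z])
    print("shift",(R0.inv().apply(np.array(p)-s["ee_pos"])/.15).round(4),"turn",((R0.inv()*R1).as_rotvec()/np.pi).round(4))
    print(s["ee_pos"].round(4),R0.as_matrix().round(3)[:,0],s["ft_force"].round(1),s["finger_gap"],s["grip_force"],s["clock"])
E
python3 - <<'E'
from h import *
P=lambda u,v,z:px2w("top",255+u/8-.5+.06,195+v/8-.5+.06,z)
c=P(266,260,.0405); b=P(238,457,.02); n=P(325,250,.055)
print(c,b,n); d=b-c; print(np.hypot(*d[:2]),np.degrees(np.arctan2(d[1],d[0])))
print("case edges",[np.degrees(np.arctan2(*(q-p)[1::-1])) for p,q in((P(200,145,.032),P(155,330,.032)),(P(388,188,.032),P(345,375,.032)))])
print("ctr from corners",np.mean([P(200,145,.032),P(155,330,.032),P(388,188,.032),P(345,375,.032)],axis=0))
d=n-c;print(np.degrees(np.arctan2(d[1],d[0])))
# side check: predicted centre
print("side px",w2px("side",c),w2px("side",b))
plan([c[0],c[1],.16],98.8)
im=cv2.imread("pics/side0_raw.png")[165:225,255:335]; cv2.imwrite("pics/crop2.png",cv2.resize(im,(800,600),interpolation=cv2.INTER_CUBIC))
E
```

```text
[0.52634808 0.0746038  0.0405    ] [0.45540107 0.08587177 0.02      ] [0.53003381 0.0529662  0.055     ]
0.07183623908719132 170.97552383183856
case edges [np.float64(166.58034140256083), np.float64(167.12136016579674)]
ctr from corners [0.5264528  0.07305969 0.032     ]
-80.33309030527852
side px (np.float64(294.1949436915551), np.float64(192.45791399364316)) (np.float64(272.7584617068485), np.float64(204.31258327132375))
shift [-3.2934 -2.1882  0.6898] turn [-3.000e-04  1.000e-04  3.754e-01]
[0.1236 0.5101 0.2633] [-0.972  0.236  0.   ] [-0.1 -0.5 -0.4] 1.0018763738513683 0.0 0.1
```

View pics/crop2.png

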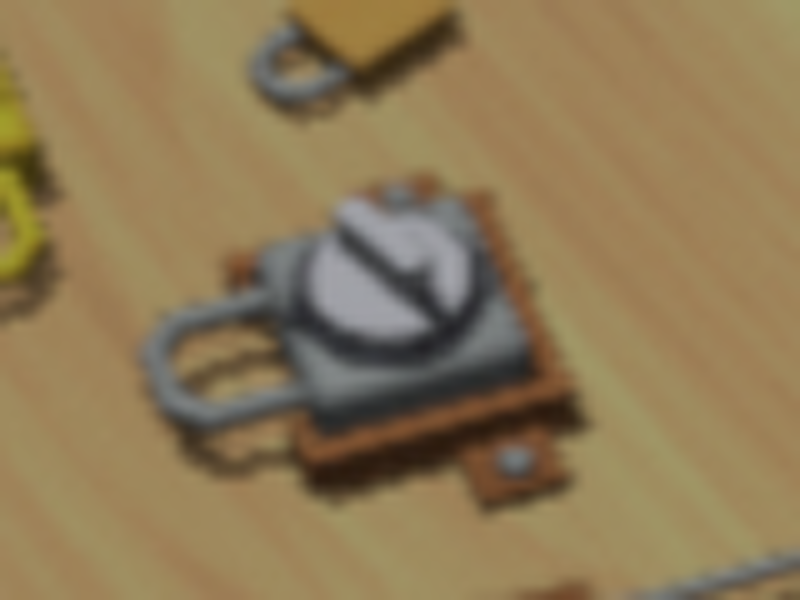

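The side view agrees: dial centre at (294,193.5) against a prediction of (294,192.5), and the ridge stands up clearly. I'll move in above it.

step_arm(
  moves=[-0.82,-0.55,0.05,0,0,0,0.6,-0.82,-0.55,0.05,0,0,0,0.6,-0.82,-0.55,0.05,0,0,0,0.6],
)

```text
clock: 0.4
ee_pos: [0.2244, 0.3996, 0.2558]
tcp_rot: [0.118, 0.993, -0.0, -0.0]
ft_force: [1.0, 0.2, -0.2]
finger_gap: 0.75
grip_force: 0.0
```

step_arm(
  moves=[-0.82,-0.55,0.05,0,0,0,0.5,-0.82,-0.55,0.05,0,0,0,0.5,-0.82,-0.55,0.05,0,0,0,0.5],
)

```text
clock: 0.7
ee_pos: [0.3248, 0.2901, 0.2486]
tcp_rot: [0.119, 0.993, -0.0, -0.0]
ft_force: [0.2, 0.1, 0.4]
finger_gap: 0.505
grip_force: 0.0
```

step_arm(
  moves=[-0.82,-0.55,0.1,0,0,0,0.4,-0.82,-0.55,0.1,0,0,0,0.4,-0.82,-0.55,0.1,0,0,0,0.4],
)

```text
clock: 1.0
ee_pos: [0.425, 0.1809, 0.2335]
tcp_rot: [0.119, 0.993, 0.0, -0.0]
ft_force: [0.4, 0.7, 0.1]
finger_gap: 0.404
grip_force: 0.0
```

step_arm(
  moves=[-0.82,-0.55,0.2,0,0,0.375,0.4,-0.82,-0.55,0.2,0,0,0.375,0.4,-0.82,-0.55,0.2,0,0,0.375,0.4,-0.82,-0.55,0.2,0,0,0.375,0.4,-0.82,-0.55,0.2,0,0,0.375,0.4,-0.82,-0.55,0.2,0,0,0.375,0.4,-0.82,-0.55,0.2,0,0,0.375,0.4,-0.82,-0.55,0.2,0,0,0.375,0.4,-0.82,-0.55,0.2,0,0,0.375,0.4,-0.82,-0.55,0.2,0,0,0.375,0.4],
)

```text
clock: 2.0
ee_pos: [0.524, 0.0736, 0.2035]
tcp_rot: [0.649, 0.761, -0.0, -0.0]
ft_force: [0.2, -0.3, 0.2]
finger_gap: 0.399
grip_force: 0.0
```

```bash
python3 - <<'E'
from h import *
plan([.5263,.0738,.11],98.8)
snap("side","s1",(245,140,345,215),8)
E
```

```text
shift [-0.0013  0.0156  0.6235] turn [-0.0002 -0.      0.0015]
[0.524  0.0736 0.2035] [-0.158  0.987  0.   ] [ 0.2 -0.3  0.2] 0.39946570125991715 0.0 2.0
```

View pics/s1.png

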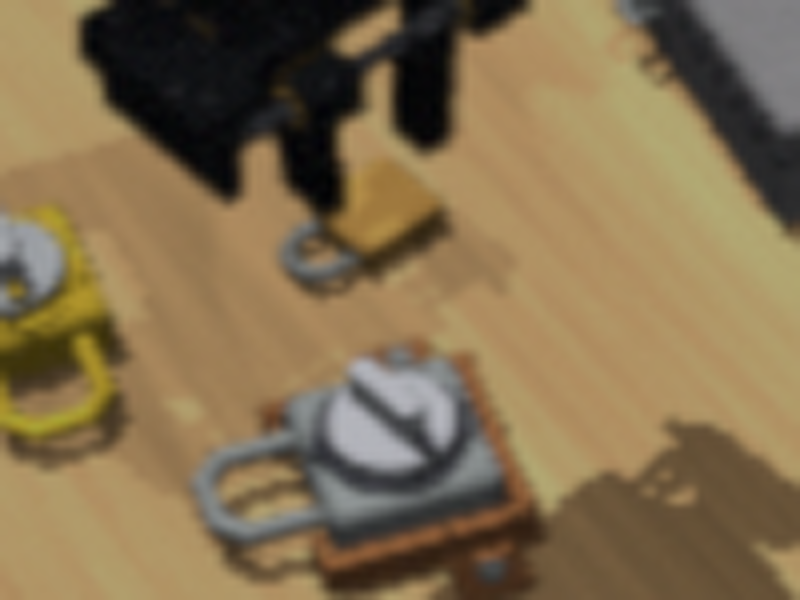

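The fingers sit above the dial, spread across the ridge: ridge from (360,375) to (420,440), fingertips at (320,205) and (425,145). I'll descend and close.

step_arm(
  moves=[0,0.016,0.3,0,0,0.0015,0.4,0,0.016,0.6,0,0,0.0015,0.4,0,0.016,0.75,0,0,0.0015,0.4,0,0.016,0.82,0,0,0.0015,0.4,0,0.016,0.86,0,0,0.0015,0.4,0,0.016,0.895,0,0,0.0015,0.4,0,0.016,0.895,0,0,0.0015,0.4],
)

```text
clock: 2.75
ee_pos: [0.5268, 0.074, 0.0699]
tcp_rot: [0.652, 0.758, 0.0, 0.0]
ft_force: [-1.0, 0.5, 0.5]
finger_gap: 0.402
grip_force: 0.0
```

step_arm(
  moves=[0,0,0,0,0,0,0.0,0,0,0,0,0,0,0.0,0,0,0,0,0,0,0.0,0,0,0,0,0,0,0.0,0,0,0,0,0,0,0.0],
  force=30,
)

```text
clock: 3.25
ee_pos: [0.5266, 0.074, 0.0699]
tcp_rot: [0.652, 0.758, 0.0, 0.0]
ft_force: [-1.6, 0.7, 4.8]
finger_gap: 0.122
grip_force: 30.0
```

step_arm(
  moves=[0,0,0,0,0,0.03,0,0,0,0,0,0,0.06,0,0,0,0,0,0,0.09,0,0,0,0,0,0,0.12,0,0,0,0,0,0,0.15,0,0,0,0,0,0,0.18,0,0,0,0,0,0,0.21,0,0,0,0,0,0,0.24,0,0,0,0,0,0,0.27,0,0,0,0,0,0,0.3,0,0,0,0,0,0,0.313,0,0,0,0,0,0,0.313,0],
)

```text
clock: 4.45
ee_pos: [0.5261, 0.0743, 0.0698]
tcp_rot: [0.933, 0.36, -0.0, -0.0]
ft_force: [-5.1, 1.9, 5.9]
finger_gap: 0.123
grip_force: 29.9
```

step_arm(
  moves=[0,0,0,0,0,0.03,0,0,0,0,0,0,0.06,0,0,0,0,0,0,0.09,0,0,0,0,0,0,0.12,0,0,0,0,0,0,0.15,0,0,0,0,0,0,0.18,0,0,0,0,0,0,0.21,0,0,0,0,0,0,0.24,0,0,0,0,0,0,0.27,0,0,0,0,0,0,0.3,0,0,0,0,0,0,0.312,0,0,0,0,0,0,0.312,0],
)

```text
clock: 5.65
ee_pos: [0.5261, 0.0746, 0.0698]
tcp_rot: [0.993, -0.122, -0.001, -0.0]
ft_force: [-4.3, 3.1, 6.1]
finger_gap: 0.121
grip_force: 30.0
```

step_arm(
  moves=[0,0,0,0,0,0,0.3,0,0,0,0,0,0,0.4,0,0,0,0,0,0,0.4,0,0,-0.5,0,0,0,0.4,0,0,-1,0,0,0,0.4,0,0,-1,0,0,0,0.4,0,0,-1,0,0,0,0.4],
)

```text
clock: 6.35
ee_pos: [0.5287, 0.0738, 0.2258]
tcp_rot: [0.993, -0.121, 0.006, -0.0]
ft_force: [0.2, 0.4, 0.1]
finger_gap: 0.398
grip_force: 0.0
```

```bash
python3 - <<'E'
from h import *
plan([.455,.0895,.2],76.6)
snap("side","s2",(245,160,325,220),10)
E
```

```text
shift [-0.5039  0.0168  0.1661] turn [ 0.0025 -0.0034 -0.5027]
[0.5287 0.0738 0.2258] [ 0.971 -0.24   0.012] [0.2 0.4 0.1] 0.39788910757462653 0.0 6.35
```

View pics/s2.png

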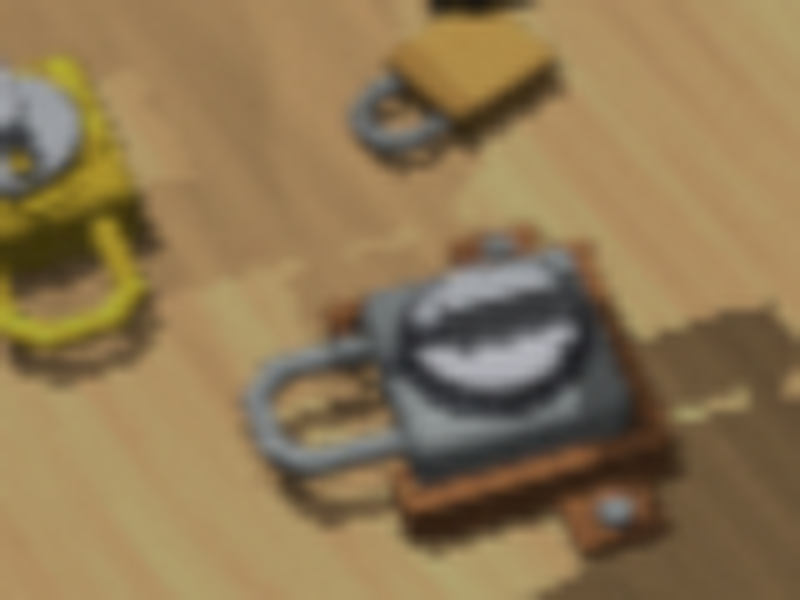

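The ridge is now in line with the shackle, pointer end at crop (405,340) facing it. The bow's bar is centred at about crop (265,428).

```bash
python3 - <<'E'
from h import *
Q=lambda u,v,z:px2w("side",245+u/10-.45,160+v/10-.45,z)
print(Q(265,428,.02), "dial",Q(492,338,.0405))
print("legs ends", (Q(370,348,.02)+Q(400,441,.02))/2)
for g in([.4547,.0912,.02],[.4554,.0859,.02]): 
    u,v=w2px("side",g); print((u-245)*10+4.5,(v-160)*10+4.5)
E
```

```text
[0.45496416 0.09559934 0.02      ] dial [0.52332084 0.07226571 0.0405    ]
legs ends [0.492452   0.08690095 0.02      ]
271.39946931422355 437.50308792174206
282.0354263143919 447.5684188945611
```

step_arm(
  moves=[-0.495,0.01,0.1,0.0025,-0.003,-0.503,0.28,-0.495,0.01,0.1,0.0025,-0.003,-0.503,0.28,-0.495,0.01,0.1,0.0025,-0.003,-0.503,0.28,-0.495,0.01,0.1,0.0025,-0.003,-0.503,0.28,-0.495,0.01,0.1,0.0025,-0.003,-0.503,0.28,-0.495,0.01,0.1,0.0025,-0.003,-0.503,0.28,-0.495,0.01,0.1,0.0025,-0.003,-0.503,0.28,-0.495,0.01,0.3,0.0025,-0.003,-0.503,0.28,-0.495,0.01,0.5,0.0025,-0.003,-0.503,0.28,-0.495,0.01,0.7,0.0025,-0.003,-0.503,0.28,-0.495,0.01,0.9,0.0025,-0.003,-0.503,0.28,-0.495,0.01,0.9,0.0025,-0.003,-0.503,0.28],
)

```text
clock: 7.6
ee_pos: [0.4513, 0.0904, 0.0806]
tcp_rot: [0.784, 0.62, -0.007, -0.007]
ft_force: [-0.5, -0.7, 0.7]
finger_gap: 0.278
grip_force: 0.0
```

```bash
python3 - <<'E'
from h import *
snap("side","s3",(235,150,315,210),10)
plan([.4565,.0902,.031],76.6)
E
```

```text
shift [0.0055 0.0303 0.345 ] turn [-0.0051  0.0006 -0.0004]
[0.4527 0.0904 0.0828] [ 0.233  0.972 -0.002] [-1.   0.2  0.4] 0.27998338329289396 0.0 7.65
```

View pics/s3.png

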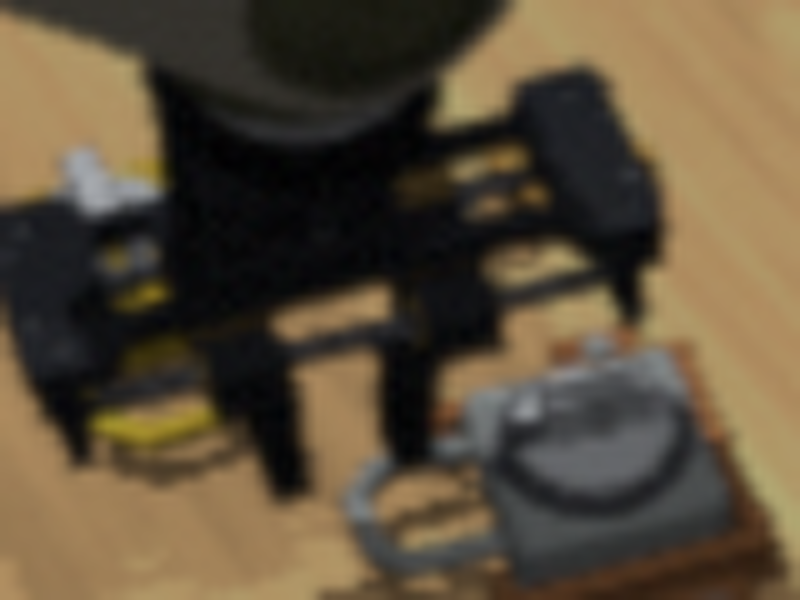

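```bash
python3 - <<'E'
from h import *
for g in([.4527,.0904,.0578],[.4527,.0904,.02],[.4565,.0902,.02]):
    u,v=w2px("side",g); print((u-235)*10+4.5,(v-150)*10+4.5)
E
```

```text
356.63418222085636 460.94928790775623
367.0123530762164 541.9596849859304
378.1441391476137 537.0728126385502
```

Fingers are at crop (290,490) and (405,455); the bow's bar is at about (367,528), below their gap. The projections agree to a few mm, so I'll descend and grip.

step_arm(
  moves=[0.005,0.025,0.05,-0.005,0,0,0.28,0.005,0.025,0.1,-0.005,0,0,0.28,0.005,0.025,0.16,-0.005,0,0,0.28,0.005,0.025,0.22,-0.005,0,0,0.28,0.005,0.025,0.27,-0.005,0,0,0.28,0.005,0.025,0.31,-0.005,0,0,0.28,0.005,0.025,0.34,-0.005,0,0,0.28,0.005,0.025,0.34,-0.005,0,0,0.28],
)

```text
clock: 8.45
ee_pos: [0.4571, 0.0903, 0.0329]
tcp_rot: [0.785, 0.62, 0.001, 0.002]
ft_force: [0.4, -0.4, -0.1]
finger_gap: 0.284
grip_force: 0.0
```

step_arm(
  moves=[0,0,0.015,0,0,0,0,0,0,0.015,0,0,0,0,0,0,0.015,0,0,0,0,0,0,0.015,0,0,0,0,0,0,0.015,0,0,0,0],
  force=20,
)

```text
clock: 8.95
ee_pos: [0.4558, 0.0906, 0.0309]
tcp_rot: [0.784, 0.62, -0.0, 0.001]
ft_force: [-5.9, 1.0, 1.6]
finger_gap: 0.1
grip_force: 18.4
```

Bar held (8.8 mm gap). Now draw the shackle along tool -y.

step_arm(
  moves=[0,-0.015,0,0,0,0,0,0,-0.03,0,0,0,0,0,0,-0.045,0,0,0,0,0,0,-0.06,0,0,0,0,0,0,-0.075,0,0,0,0,0,0,-0.09,0,0,0,0,0,0,-0.1,0,0,0,0,0,0,-0.1,0,0,0,0,0],
  force=40,
)

```text
clock: 9.75
ee_pos: [0.4424, 0.0938, 0.0311]
tcp_rot: [0.784, 0.62, 0.001, 0.002]
ft_force: [1.6, 0.0, -2.2]
finger_gap: 0.089
grip_force: 40.8
```

step_arm(
  moves=[0,-0.007,0,0,0,0,0,0,-0.014,0,0,0,0,0,0,-0.02,0,0,0,0,0,0,-0.02,0,0,0,0,0],
)

```text
clock: 10.15
ee_pos: [0.4397, 0.0945, 0.0311]
tcp_rot: [0.785, 0.62, 0.001, 0.002]
ft_force: [2.8, 0.0, -2.3]
finger_gap: 0.089
grip_force: 40.8
```

step_arm(
  moves=[0,-0.006,0,0,0,0,0,0,-0.012,0,0,0,0,0,0,-0.012,0,0,0,0,0],
)

```text
clock: 10.45
ee_pos: [0.4393, 0.0945, 0.0314]
tcp_rot: [0.784, 0.62, 0.002, 0.003]
ft_force: [8.4, -2.8, -5.1]
finger_gap: 0.091
grip_force: 40.7
```

```bash
python3 - <<'E'
from h import *
plan([.4375,.095,.031],76.6)
snap("side","s4",(235,150,315,210),10)
E
```

```text
shift [ 0.0007 -0.0122  0.0024] turn [0.0026 0.0003 0.0003]
[0.4393 0.0945 0.0314] [ 0.231  0.973 -0.001] [ 8.4 -2.8 -5.1] 0.09075961632386306 40.733197359368205 10.45
```

View pics/s4.png

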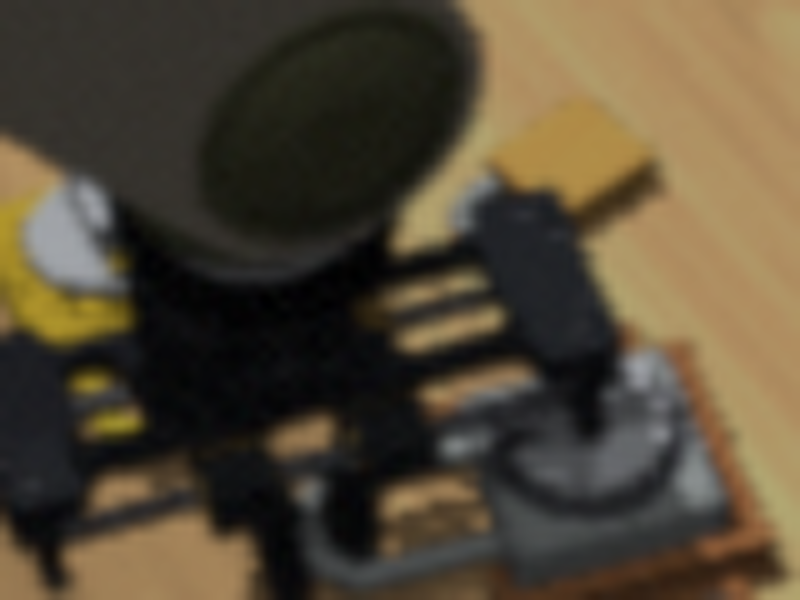

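The shackle is at its stop: force jumped to about 9 N after roughly 17 mm including slack, and the case still sits in the rest. Lift along an arc so the lock tips up and hangs.

step_arm(
  moves=[0,0,-0.07,0,0,0,0,0,0.013,-0.14,0,0,0,0,0,0.03,-0.21,0,0,0,0,0,0.053,-0.28,0,0,0,0,0,0.075,-0.34,0,0,0,0,0,0.1,-0.4,0,0,0,0,0,0.13,-0.46,0,0,0,0,0,0.165,-0.52,0,0,0,0,0,0.2,-0.58,0,0,0,0,0,0.24,-0.64,0,0,0,0,0,0.28,-0.7,0,0,0,0,0,0.28,-0.72,0,0,0,0],
  force=45,
)

```text
clock: 11.7
ee_pos: [0.4794, 0.0852, 0.1403]
tcp_rot: [0.785, 0.62, 0.002, 0.003]
ft_force: [0.3, 0.1, -4.9]
finger_gap: 0.085
grip_force: 45.5
```

step_arm(
  moves=[0,0,-0.08,0,0,0,0,0,0,-0.16,0,0,0,0,0,0,-0.26,0,0,0,0,0,0,-0.36,0,0,0,0,0,0,-0.46,0,0,0,0,0,0,-0.56,0,0,0,0,0,0,-0.66,0,0,0,0,0,0,-0.76,0,0,0,0,0,0,-0.86,0,0,0,0,0,0,-0.96,0,0,0,0,0,0,-1,0,0,0,0,0,0,-1,0,0,0,0],
)

```text
clock: 12.9
ee_pos: [0.4778, 0.0857, 0.2901]
tcp_rot: [0.784, 0.62, 0.002, 0.003]
ft_force: [-0.1, 0.3, -6.3]
finger_gap: 0.09
grip_force: 45.5
```

step_arm(
  moves=[0,0,0,0,0,0,0,0,0,0,0,0,0,0,0,0,0,0,0,0,0,0,0,0,0,0,0,0,0,0,0,0,0,0,0,0,0,0,0,0,0,0],
)

```text
clock: 13.5
ee_pos: [0.4778, 0.0857, 0.2892]
tcp_rot: [0.785, 0.62, 0.001, 0.002]
ft_force: [0.8, 0.5, -4.6]
finger_gap: 0.085
grip_force: 45.5
```

```bash
python3 - <<'E'
from h import *
snap("side","s5",(200,60,400,210),4)
E
```

```text
(no output)
```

View pics/s5.png

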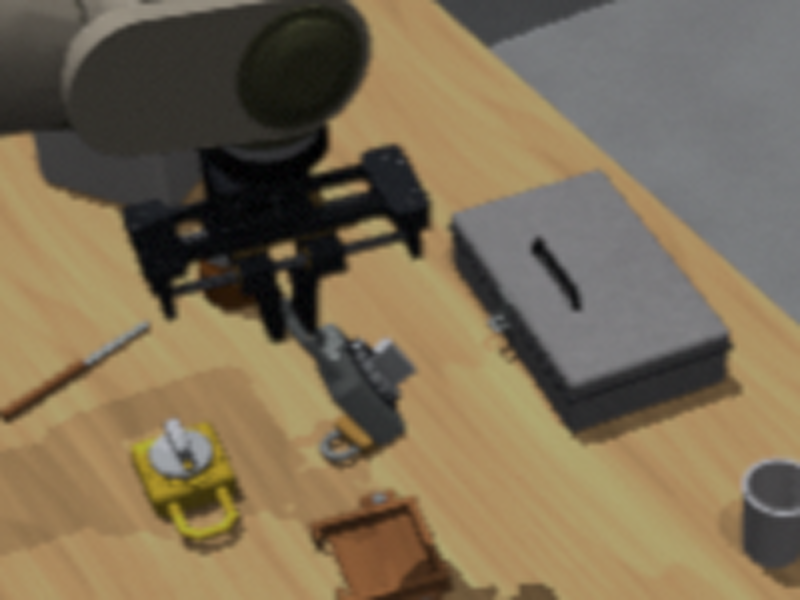

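The lock hangs by its shackle, case at crop (360,385), well clear of the empty rest at (385,545); the bystanders look undisturbed. I'll check that it's still, then hand in.

```bash
python3 - <<'E'
from h import *
a=cv2.imread("pics/s5_raw.png")[125:175,260:310].astype(float)
for i in range(8): c=optics.capture("side")
b=c["pixels"][125:175,260:310,::-1].astype(float)
print("mean diff",abs(cv2.blur(a,(3,3))-cv2.blur(b,(3,3))).mean(), abs(cv2.blur(a,(3,3))-cv2.blur(b,(3,3))).max())
s=arm.observe(); print(s["grip_force"],s["ee_pos"],s["clock"])
print(job.finish_job())
E
```

```text
mean diff 0.42579259259259244 7.0
45.46416476368904 [0.47779091 0.08570466 0.28930945] 13.95
the job is handed in; nothing more can be done
None
```

The job is handed in: I turned the dial five clicks clockwise to the index mark and drew the shackle out to its stop in the rest. The open lock was hanging still by its shackle, its middle at least about 19 cm above the bench, and nothing else looked disturbed. No verdict came back.

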